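# Put the chocolate slab away in its cluttered box

## Robot

A 6-joint arm with a two-finger parallel gripper is mounted at the origin on the work surface. World frame = base frame: x ahead of the robot, y to its left, z up, the work surface at z = 0. Lengths are in m, angles in rad, forces in N, time in s.
With the tool pointing down it reaches from about 0.3 to 0.875 m from the base axis. Payload 6.4 kg.
Tool frame: the origin (TCP) lies between the finger pads; the fingertips stand 8 mm ahead of it and the grasp point (between the pads) lies 11 mm behind it; z points along the fingers, x is the direction in which the jaws open and shut, and the axes are right-handed (so a half turn about z gives the same grasp; the last joint's range is limited). The gripper opens to 88 mm and grips with 3 to 60 N. Pads are 18 mm wide; open, the fingers measure 123 mm over their backs; the gripper's body (75 mm by 187 mm) begins 45 mm behind the grasp point.
Start: joints at [0.924, 0.181, 1.607, -0, 1.354, -0.206], TCP at [0.245, 0.52, 0.247] pointing down, gripper open.
Joint ranges: [-2.99, 2.99], [-0.89, 2.07], [0.3, 2.58], [-1.14, 4.28], [0, 2.63], [-3.12, 3.12]. Speed limits (rad/s): [2.57, 2.57, 3.01, 3.14, 3.14, 3.14].

## Interface

Orientations are given as a unit quaternion [w, x, y, z].
In Python, from rig import get_obs, vision, ticket gives the robot as it stands. The module is installed in compiled form; this text tells all that it offers.
- The arm moves only by the tool step_arm, never from a script. Its arguments are lists of equal length, an entry for each row: "offset": the shift along the tool's x, y, z in cm, a list of three; "delta_rot": the turn, a rotation vector about the tool's x, y, z in rad, a list of three. In form: {"offset": [[dx, dy, dz], ...], "delta_rot": [[ax, ay, az], ...]}. A call has 1 to 20 rows; each row shifts and turns the commanded pose from where the row before left it, along the tool's axes as they then stand; what a row does not reach is not made up. A row lasts 1/10 s, in which the tool goes at most 50 mm and 8.59 degrees, less where a joint would pass 70% of its speed; a pose out of reach is approached as far as the arm can. A call with a gripper value outside its range is refused whole. "hand" is the finger opening in cm, from 0 to 8.81, set as the call begins (left out, the last holds). The fingers move at their own pace and stop on an object; "newtons" is the grip in N (left out, the last holds). Time passes only in rows, so rows that do not move let the fingers close. It gives the time, the measured TCP pose, the force and the opening at its end, in the units of the state.
- get_obs(): the state, without advancing time (a new reading comes with each control period).
- vision.read_camera(name): name is "scene" or "top"; returns a dict with "color" (400x640x3 uint8, red, green, blue), "fx", "fy", "cx", "cy" (pixels), "extrinsics" (4x4, takes a point from camera to world coordinates). Camera axes: x right, y down, z forward; pixel columns grow to the right and rows downward; lengths in m; the calibration is good to about 2 mm. A picture is of the moment at which its call begins. There is no depth.
- ticket.finish_job(): hands the job in, once; it reports no verdict.
Trained networks look in a picture, given as the dict that the camera call returned (one of the last four; its "shot" number tells which), for a name from the list of things; names that differ only in an ending like _2 or _b are one class to them, and where a whole thing is asked for, a point or a joint stands for the part that bears it (a point fixed in the world has none). Each returns a list of dicts, best first, with "p" (0 to 1); they miss things now and then, are a little off and sometimes report something else, mostly with a low value. They report only what shows in the picture. A call takes as long as a camera call.
- vision.find_in(picture, name): "xyz" ([x, y, z] in m, in the coordinates of the camera as it stood for that picture, good to about 4 mm: the middle of the surface that is visible of it).
- vision.trace(picture, name): "region" (400x640 bool, what is visible of it).
- vision.pinpoint(picture, name): "xyz" ([x, y, z] in m, in the coordinates of the camera as it stood for that picture, good to about 4 mm: a listed point, or the origin of a listed thing).
The state is a dict: "clock": time; "joints": joint angles; "qd": joint speeds; "joint_torque": joint torques, N m; "position": TCP position; "tcp_rot": TCP orientation; "ft_force": force on the tool from outside, world axes, zero at the start; "ft_torque": the same for the moment, N m; "finger_gap": opening from 0.0 (shut) to 1.0 (fully open).
Only numpy, scipy, OpenCV 4.12 (cv2) and the standard library are available. Lean on these libraries where they do the work, as an engineer would, in place of code of your own. Each camera call takes 0.05 s, during which the arm holds its last target.

## Task

Put the dark chocolate slab away in the steel chocolate box. First clear the box: put the aluminium bar that lies across it and the round tin that stands in it into the wooden tray, the bar lying flat and the tin upright on the tray floor. Then lay the slab flat on the box floor without dropping it, and slide the red cover fully shut; leave everything else where it is.

Things in the scene. Friction and masses are not known exactly. Their poses are not given: they have to be found in the camera images.
- keeper: Dark steel chocolate box fixed to the bench, 180 mm (x) by 340 mm (y) by 60 mm high; origin at the centre of its underside, z up. Its half at +y is an open well 164 mm (x) by 150 mm (y), floor 8 mm up, rim 60 mm up, walls 8 mm; the half at -y is a solid deck under the parked cover.
- box_floor (a point): Centre of the well's floor, 87 mm along +y from the box's origin and 8 mm up; axes as the box's.
- cover (a joint): Flat red sliding cover, 180 by 170 by 6 mm, on the box's rim. 0 = shut over the well; grows to 0.17 m as it slides along the box's -y. It slides with about 2 N of friction and stays where it is left. It starts 0.13 to 0.17 open, so it may overhang the well by up to 28 mm.
- cover_grip (a point): Middle of the black handle on the cover: an upright block 70 mm along the box's x, 14 mm thick along its y, 28 mm high; this point is 12 mm below its top and, with the cover shut, above the box's y = 85 mm. The handle's top is about 95 mm above the bench. Moves with the cover.
- tray: Wooden tool tray fixed to the bench, 300 mm (x) by 190 mm (y) by 20 mm high, walls and floor 5 mm thick; origin at the centre of its underside. It is left or right of the box. A steel ring stands in it towards its +x, +y corner; the rest is free.
- board: Green cutting board fixed to the bench on the other side of the box, 300 by 200 by 12 mm thick; origin at the centre of its underside. The slab, a jar and an orange lid stand on it.
- bar: Square aluminium bar, 200 mm long (x) by 26 by 26 mm, 0.3 to 0.5 kg; origin at the centre of its underside. It starts lying across the box's rim over the well, roughly along the box's x. To be put in the tray.
- tin: Round yellow tin with a brass lid, 60 mm across and 40 mm high, about 0.16 kg; origin at the centre of its underside. It starts upright on the well's floor under or beside the bar. To be put in the tray.
- slab: Dark brown slab of chocolate, 130 mm long (x), 50 mm wide (y), 28 mm thick (z), about 0.24 kg, rigid; origin at the centre of its underside. It starts lying on the green board.
- jar: Clear jar with a red cap, 66 mm across, 115 mm high, standing on the board beyond the slab; origin at the centre of its underside. Leave it.
- mould: Steel ring mould, 60 mm across, 45 mm high, standing in the tray; origin at the centre of its underside. Leave it.
- spatula: Spatula 200 mm long (along its x) lying between the robot and the box. Leave it.
- lid: Orange round jar lid, 72 mm across, 12 mm high, lying on the board beside the jar; origin at the centre of its underside. Leave it. (Behind the box, beyond the work area, stand two cakes and a bowl, up to 60 mm high and fixed; a scale, a pan and tubs stand at the table sides.)

How it is judged:
On the way, in this order (a step that is already met when the one before it is completed fails the run):
1. the bar lies flat and the tin stands upright on the wooden tray's floor, clear of the box (x of bar in the frame of tray between -0.05 and 0.05 m and y of bar in the frame of tray between -0.082 and 0.082 m and z of bar in the frame of tray between 0 and 0.01 m and angle between each of bar, tin's own z axis and vertical below 0.08 rad and x of tin in the frame of tray between -0.118 and 0.118 m and y of tin in the frame of tray between -0.063 and 0.063 m and z of tin in the frame of tray between 0 and 0.01 m), for 0.2 s.
2. the slab lies flat on the floor of the well (x of slab in the frame of box_floor between -0.058 and 0.058 m and y of slab in the frame of box_floor between -0.052 and 0.052 m and z of slab in the frame of box_floor between -0.004 and 0.006 m and angle between slab's own z axis and vertical below 0.08 rad), for 0.2 s.
At the end, for the whole second after the job is handed in: The bar lies flat and the tin stands upright on the tray's floor (within 0.08 rad), the slab lies flat on the floor of the well (within 0.08 rad), the cover is within 6 mm of fully shut, and bar, tin and slab are at rest (all of step 1 and all of step 2 and value of joint cover below 0.006 m and linear speed of each of bar, tin, slab below 0.02 m/s); the robot touches nothing.
It fails at once if a bystander (jar, ring mould, spatula or lid) is moved by more than 30 mm or the jar tipped (distance of any of jar, mould, spatula, lid from where it was at the start of the episode above 0.03 m or angle between jar's own z axis and vertical above 0.5 rad).
It fails at once if the slab is dropped: it falls free of the fingers faster than 0.7 m/s (a fall of about 25 mm) (linear speed of slab above 0.7 m/s and contact force between the fingers and slab below 0.05 N).
It also fails if it takes over 72 s, if anything falls off the work surface, if the arm or the gripper's body presses on something with over 40 N, if the wrist force passes 120 N, or if a joint passes its speed limit or range.

## Working session

There is one attempt and no reset: what is moved stays moved. The work goes in short steps, Python scripts to look and compute and a tool call to move; the robot and the scene stay as the last step left them, time stands still between calls to the robot, and variables do not carry over. Pictures are saved under pics/ and viewed, and the job is handed in when it is done.

Besides the shell and the picture viewer there is one more tool, called as name(argument=value, ...), one argument or row to a line, values as JSON. step_arm: Moves the arm, as the interface text tells. Its arguments: {"type":"object","properties":{"offset":{"type":"array"},"delta_rot":{"type":"array"},"hand":{"type":"number"},"newtons":{"type":"number"}},"required":["offset","delta_rot"]}

```bash
mkdir -p pics; cat > h.py <<'E'
import numpy as np, cv2
from rig import get_obs, vision, ticket
def shot(cam,fn=None):
    p=vision.read_camera(cam)
    if fn: cv2.imwrite('pics/'+fn,cv2.cvtColor(p['color'],cv2.COLOR_RGB2BGR))
    return p
def w(p,x):
    E=np.array(p['extrinsics']);return (E@np.append(x,1))[:3]
def ray(p,u,v):
    E=np.array(p['extrinsics']);d=E[:3,:3]@np.array([(u-p['cx'])/p['fx'],(v-p['cy'])/p['fy'],1]);return E[:3,3],d
def atz(p,u,v,z):
    o,d=ray(p,u,v);return o+d*(z-o[2])/d[2]
def proj(p,X):
    E=np.linalg.inv(np.array(p['extrinsics']));c=E[:3,:3]@np.array(X)+E[:3,3]
    return p['fx']*c[0]/c[2]+p['cx'],p['fy']*c[1]/c[2]+p['cy']
E
python3 - <<'E'
from h import *
np.set_printoptions(precision=4,suppress=True)
s=shot('scene','s0.png');t=shot('top','t0.png')
print(np.array(s['extrinsics']),np.array(t['extrinsics']),s['fx'],t['fx'])
for n in ['keeper','box_floor','cover','cover_grip','tray','board','bar','tin','slab','jar','mould','spatula','lid']:
    for k,p in (('s',s),('t',t)):
        r=vision.pinpoint(p,n); f=vision.find_in(p,n)
        print(n,k,[(w(p,i['xyz']),round(i['p'],2)) for i in r[:2]],'|',[(w(p,i['xyz']),round(i['p'],2)) for i in f[:1]])
print(get_obs())
E
```

```text
[[-0.8759  0.3191 -0.362   1.0227]
 [ 0.4825  0.5707 -0.6644  0.939 ]
 [-0.0055 -0.7566 -0.6539  0.997 ]
 [ 0.      0.      0.      1.    ]] [[ 0.029  -0.9749  0.2207  0.1633]
 [-0.9996 -0.0275  0.0095  0.0056]
 [-0.0032 -0.2209 -0.9753  1.599 ]
 [ 0.      0.      0.      1.    ]] 429.94731756163696 510.53868035015574
keeper s [(array([0.5811, 0.0084, 0.001 ]), 0.96)] | [(array([0.5924, 0.0128, 0.0609]), 0.78)]
keeper t [(array([0.5759, 0.0078, 0.    ]), 0.78), (array([ 0.4842, -0.3447,  0.0119]), 0.71)] | [(array([ 0.5726, -0.0181,  0.0698]), 0.93)]
box_floor s [(array([0.57  , 0.0921, 0.0028]), 0.79)] | [(array([0.5906, 0.0149, 0.0532]), 0.63)]
box_floor t [(array([0.5737, 0.0916, 0.0081]), 0.67)] | []Traceback (most recent call last):
  File "<stdin>", line 7, in <module>
ValueError: it knows: bar, board, box_floor, cover_grip, jar, keeper, lid, mould, slab, spatula, tin, tray
```

```bash
python3 - <<'E'
from h import *
np.set_printoptions(precision=4,suppress=True)
s=shot('scene');t=shot('top')
for n in ['cover_grip','tray','board','bar','tin','slab','jar','mould','spatula','lid']:
    for k,p in (('s',s),('t',t)):
        r=vision.pinpoint(p,n); f=vision.find_in(p,n)
        print(n,k,[(w(p,i['xyz']),round(i['p'],2)) for i in r[:2]],'|',[(w(p,i['xyz']),round(i['p'],2)) for i in f[:1]])
print(get_obs())
E
```

```text
cover_grip s [(array([ 0.5835, -0.0574,  0.0838]), 0.81), (array([ 0.4802, -0.3408,  0.0148]), 0.67)] | [(array([ 0.5949, -0.0535,  0.0649]), 0.72)]
cover_grip t [(array([ 0.5847, -0.0614,  0.0799]), 0.69), (array([ 0.5062, -0.3604,  0.0004]), 0.45)] | [(array([ 0.5818, -0.0633,  0.0623]), 0.67)]
tray s [(array([ 0.4659,  0.3925, -0.0003]), 0.69)] | [(array([0.4592, 0.3931, 0.0076]), 0.74)]
tray t [(array([ 0.4669,  0.391 , -0.0012]), 0.63)] | [(array([0.458, 0.386, 0.006]), 0.57)]
board s [(array([0.5676, 0.1194, 0.0588]), 0.7), (array([ 0.5013, -0.3622,  0.003 ]), 0.66)] | []
board t [(array([ 0.5071, -0.3606,  0.0002]), 0.62), (array([0.5666, 0.1246, 0.0554]), 0.47)] | [(array([ 0.4761, -0.3725,  0.0164]), 0.84)]
bar s [(array([0.5646, 0.1171, 0.0574]), 0.72)] | [(array([0.5744, 0.1237, 0.0795]), 0.78)]
bar t [(array([0.5669, 0.1211, 0.0572]), 0.75)] | [(array([0.5615, 0.122 , 0.0822]), 0.57)]
tin s [] | []
tin t [(array([0.584 , 0.0853, 0.0079]), 0.5)] | [(array([0.5807, 0.0795, 0.0472]), 0.74)]
slab s [(array([ 0.4808, -0.3398,  0.013 ]), 0.62)] | [(array([ 0.489 , -0.3282,  0.0
[... 754 characters left out ...]
0.3303,  0.0383, -0.0021]), 0.98)]
lid s [(array([ 0.6238, -0.3925,  0.0097]), 0.61)] | [(array([ 0.6354, -0.3826,  0.0235]), 0.71)]
lid t [(array([ 0.6249, -0.3875,  0.0101]), 0.57)] | [(array([ 0.6201, -0.3871,  0.0191]), 0.93)]
{'clock': 2.6, 'joints': array([ 0.9237,  0.1808,  1.607 , -0.    ,  1.3538, -0.2063]), 'qd': array([-0.0015,  0.0003, -0.0017,  0.0005, -0.001 ,  0.0003]), 'joint_torque': array([  0.0004, -43.3824, -34.2168,   0.0702,   0.0314,  -0.    ]), 'position': array([0.2453, 0.5201, 0.2467]), 'tcp_rot': array([0.    , 0.8446, 0.5354, 0.    ]), 'ft_force': array([ 0.1385,  0.2892, -0.2815]), 'ft_torque': array([ 0.0545, -0.0064, -0.0382]), 'finger_gap': 0.9997843533150457}
```

View pics/s0.png

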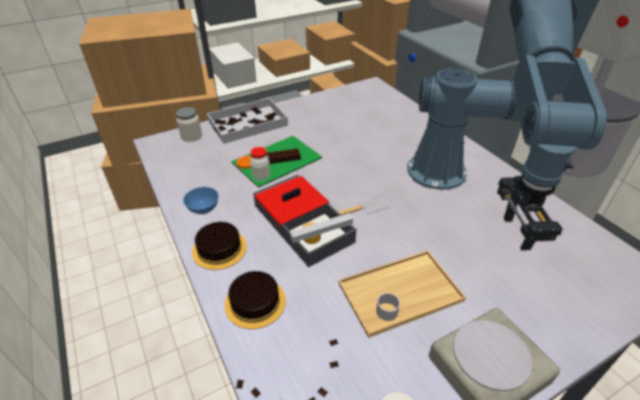

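View pics/t0.png

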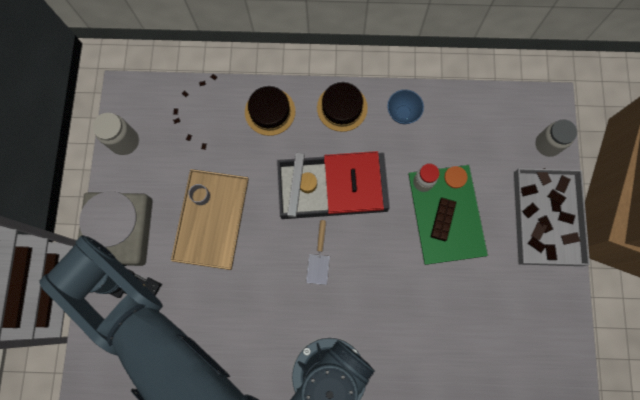

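The top view shows the bar (293,185), tin (308,182), cover handle (353,180), slab (443,219), jar (428,175), lid (456,177), mould (199,195), tray around (211,220) and box around (332,184). The two views agree to within about 5 mm. Next I need the orientations.

```bash
python3 - <<'E'
from h import *
np.set_printoptions(precision=4,suppress=True)
t=shot('top','t1.png');s=shot('scene','s1.png')
for k,p in (('t',t),('s',s)):
  for n,z in (('bar',.086),('slab',.04),('tray',.02),('cover_grip',.066),('tin',.048),('keeper',.06),('board',.012)):
    r=vision.trace(p,n)
    if not r: print(n,k,'none');continue
    m=r[0]['region'].astype(np.uint8)
    c=max(cv2.findContours(m,0,2)[0],key=cv2.contourArea)[:,0]
    P=np.array([atz(p,u,v,z)[:2] for u,v in c],dtype=np.float32)
    (cx,cy),(a,b),an=cv2.minAreaRect(P*1000)
    print(k,n,round(r[0]['p'],2),cx,cy,a,b,an)
im=cv2.cvtColor(t['color'],cv2.COLOR_RGB2BGR)[130:280,160:500]
cv2.imwrite('pics/t1z.png',cv2.resize(im,None,fx=2.35,fy=2.35,interpolation=2))
im=cv2.cvtColor(s['color'],cv2.COLOR_RGB2BGR)[130:340,225:475]
cv2.imwrite('pics/s1z.png',cv2.resize(im,None,fx=2.8,fy=2.8,interpolation=2))
E
```

```text
t bar 0.65 565.0176391601562 118.19300842285156 30.39017677307129 202.66758728027344 85.0525131225586
t slab 0.87 478.5966491699219 -341.84619140625 55.12945556640625 137.5500946044922 73.99433135986328
t tray 0.67 464.65155029296875 386.83184814453125 197.2626190185547 301.0434875488281 83.22586059570312
t cover_grip 0.83 583.3126220703125 -59.48997497558594 190.7093963623047 172.4302978515625 5.5981550216674805
t tin 0.68 581.1624145507812 79.49534606933594 61.84947204589844 50.367733001708984 1.6141610145568848
t keeper 0.67 577.8058471679688 -21.892959594726562 204.5921173095703 293.71148681640625 5.691815376281738
t board 0.71 501.6192626953125 -360.73541259765625 299.98736572265625 205.17623901367188 9.046855926513672
s bar 0.83 572.6607055664062 130.82168579101562 51.291282653808594 205.18907165527344 85.287109375
s slab 0.59 487.895263671875 -320.7857666015625 88.42707061767578 126.90840148925781 75.06935119628906
s tray 0.6 470.0025329589844 396.6681213378906 201.40890502929688 308.6802673339844 83.40331268310547
s cover_grip 0.65 587.857666015625 -55.33262634277344 198.87265014648438 177.31832885742188 5.36309289932251
s tin 0.42 604.9976196289062 133.56625366210938 33.15031051635742 57.420345306396484 85.88046264648438
s keeper 0.88 586.4445190429688 29.1334228515625 214.91102600097656 386.46942138671875 5.462625026702881
s board 0.96 505.98785400390625 -352.0931396484375 312.02392578125 212.5443115234375 10.131711959838867
```

View pics/t1z.png

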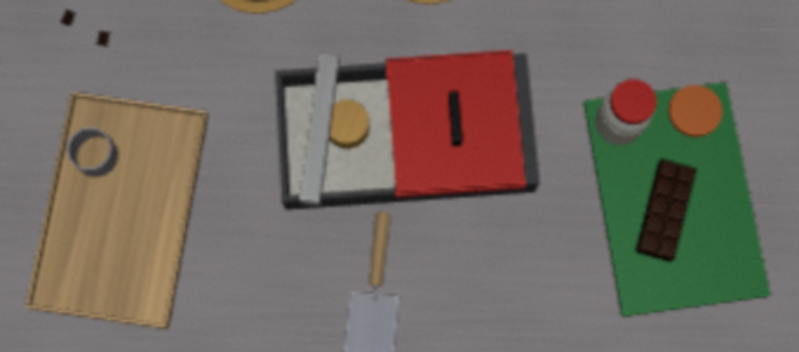

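View pics/s1z.png

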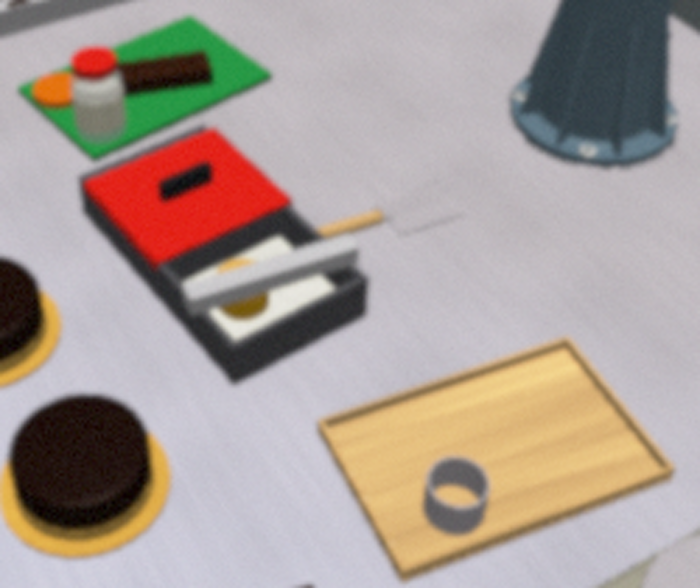

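step_arm(
  offset=[
    [0,0,0],
    [0,0,0],
    [0,0,0],
    [-2.86,2.72,0.67],
    [-2.86,2.72,0.67],
    [-2.86,2.72,0.67],
    [-2.86,2.72,0.67],
    [-2.86,2.72,0.67],
    [-2.86,2.72,0.67],
    [-2.86,2.72,0.67],
    [-2.86,2.72,0.67],
    [-2.86,2.72,0.67],
    [-2.86,2.72,0.67],
    [-2.86,2.72,0.67],
    [-2.86,2.72,0.67],
    [-2.86,2.72,0.67],
    [0,0,0],
    [0,0,0],
  ],
  delta_rot=[
    [0,0,-0.118],
    [0,0,-0.118],
    [0,0,-0.118],
    [0,0,0],
    [0,0,0],
    [0,0,0],
    [0,0,0],
    [0,0,0],
    [0,0,0],
    [0,0,0],
    [0,0,0],
    [0,0,0],
    [0,0,0],
    [0,0,0],
    [0,0,0],
    [0,0,0],
    [0,0,0],
    [0,0,0],
  ],
  hand=6,
  newtons=25,
)

```text
clock: 5.2
position: [0.5653, 0.1184, 0.1592]
tcp_rot: [-0.0, 0.738, 0.675, -0.0]
ft_force: [0.3, 0.9, -0.4]
finger_gap: 0.681
```

```bash
cat >> h.py <<'E'
def yaw():
    q=get_obs()['tcp_rot'];return np.degrees(2*np.arctan2(q[2],q[1]))
def to(x,y,z,ps=None,p=None,yw=None):
    o=get_obs();p=o['position'] if p is None else p;yw=yaw() if yw is None else yw
    ps=yw if ps is None else ps
    a=np.radians(ps);d=np.array([x,y,z])-p
    r=np.array([d[0]*np.cos(a)+d[1]*np.sin(a),d[0]*np.sin(a)-d[1]*np.cos(a),-d[2]])*100
    print('t',round(o['clock'],2),'pos',p.round(4),'yaw',round(yw,2),'gap',round(o['finger_gap']*8.81,2),'| rot first z',round(-np.radians((ps-yw+180)%360-180),3),'then cm',r.round(2),'len',round(np.linalg.norm(r),1))
E
python3 - <<'E'
from h import *
to(.5655,.119,.072,85)
print(get_obs()['tcp_rot'],get_obs()['ft_force'])
t=shot('top','t2.png')
for n in ['bar','tin']: print(n,[w(t,i['xyz']) for i in vision.pinpoint(t,n)[:1]])
im=cv2.cvtColor(t['color'],cv2.COLOR_RGB2BGR)[130:280,160:500]
cv2.imwrite('pics/t2z.png',cv2.resize(im,None,fx=2.35,fy=2.35,interpolation=2))
s=shot('scene')
im=cv2.cvtColor(s['color'],cv2.COLOR_RGB2BGR)[130:340,225:475]
cv2.imwrite('pics/s2z.png',cv2.resize(im,None,fx=2.8,fy=2.8,interpolation=2))
E
```

```text
t 5.2 pos [0.5653 0.1184 0.1592] yaw 84.91 gap 6.0 | rot first z -0.002 then cm [0.06 0.01 8.72] len 8.7
[-4.98139391e-04  7.37784778e-01  6.75035767e-01 -2.94341961e-04] [ 0.26836792  0.88749055 -0.41503672]
bar []
tin [array([0.58425013, 0.08323505, 0.00984632])]
```

View pics/s2z.png

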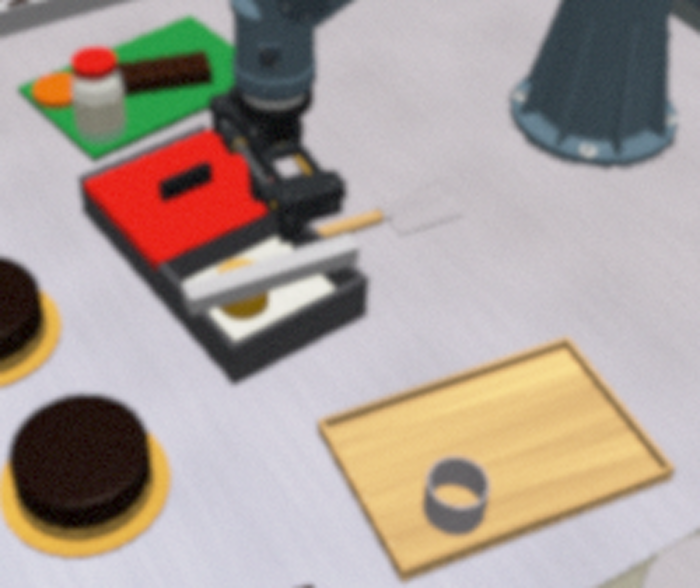

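The gripper is over the bar with its fingers on either side in y, at about (300,190) in the zoomed view. I'll descend and grip.

step_arm(
  offset=[
    [0,0,3],
    [0,0,3],
    [0,0,2],
    [0,0,0.7],
    [0,0,0],
    [0,0,0],
  ],
  delta_rot=[
    [0,0,0],
    [0,0,0],
    [0,0,0],
    [0,0,0],
    [0,0,0],
    [0,0,0],
  ],
)

```text
clock: 6.0
position: [0.5661, 0.1195, 0.0739]
tcp_rot: [0.001, 0.737, 0.676, 0.001]
ft_force: [-0.4, -0.2, 0.5]
finger_gap: 0.68
```

step_arm(
  offset=[
    [0,0,0],
    [0,0,0],
    [0,0,0],
    [0,0,0],
    [0,0,0],
    [0,0,0],
    [0,0,-2],
    [0,0,-3],
    [0,0,-3],
    [0,0,0],
    [0,0,0],
  ],
  delta_rot=[
    [0,0,0],
    [0,0,0],
    [0,0,0],
    [0,0,0],
    [0,0,0],
    [0,0,0],
    [0,0,0],
    [0,0,0],
    [0,0,0],
    [0,0,0],
    [0,0,0],
  ],
  hand=1.5,
  newtons=40,
)

```text
clock: 7.1
position: [0.5649, 0.1188, 0.1517]
tcp_rot: [-0.0, 0.737, 0.676, -0.0]
ft_force: [0.1, 0.2, -5.4]
finger_gap: 0.292
```

```bash
python3 - <<'E'
from h import *
print(get_obs()['ft_force'])
# bar target tray (0.0,-0.05)
c=np.array([.466,.391]);a=np.radians(-6.8)
ux=np.array([np.cos(a),np.sin(a)]);uy=np.array([-np.sin(a),np.cos(a)])
for n,x,y in (('bar',0,-.05),('tin',-.065,.025)): print(n,c+x*ux+y*uy)
b=c-.05*uy
to(*b,.12,83.2);to(*b,.018,83.2)
s=shot('scene')
im=cv2.cvtColor(s['color'],cv2.COLOR_RGB2BGR)[130:340,225:475]
cv2.imwrite('pics/s3z.png',cv2.resize(im,None,fx=2.8,fy=2.8,interpolation=2))
t=shot('top')
for n in ['bar','tin']:print(n,[w(t,i['xyz']) for i in vision.pinpoint(t,n)[:1]],[w(s,i['xyz']) for i in vision.pinpoint(s,n)[:1]])
im=cv2.cvtColor(t['color'],cv2.COLOR_RGB2BGR)[130:280,160:500]
cv2.imwrite('pics/t3z.png',cv2.resize(im,None,fx=2.35,fy=2.35,interpolation=2))
E
```

```text
[ 0.11449413  0.20182744 -5.44168284]
bar [0.4600798  0.34135172]
tin [0.40441734 0.4235204 ]
t 7.1 pos [0.5649 0.1188 0.1517] yaw 85.02 gap 2.57 | rot first z 0.032 then cm [ 20.85 -13.05   3.17] len 24.8
t 7.1 pos [0.5649 0.1188 0.1517] yaw 85.02 gap 2.57 | rot first z 0.032 then cm [ 20.85 -13.05  13.37] len 28.0
bar [] [array([0.56763707, 0.11749612, 0.13722277])]
tin [array([0.58515944, 0.08546875, 0.00781807])] [array([0.58970979, 0.08355406, 0.0068638 ])]
```

View pics/s3z.png

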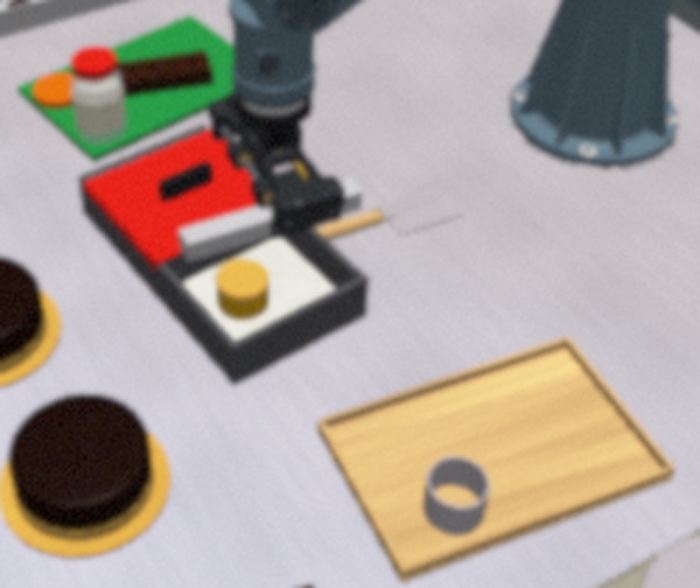

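The bar is held level with 2.57 cm of opening, and the tin stands alone in the well at (242,285). Carrying the bar to the tray.

step_arm(
  offset=[
    [0,0,0],
    [2.6,-1.63,0],
    [2.6,-1.63,0],
    [2.6,-1.63,0],
    [2.6,-1.63,0],
    [2.6,-1.63,0],
    [2.6,-1.63,0],
    [2.6,-1.63,0],
    [2.65,-1.63,0],
    [0,0,2.5],
    [0,0,2.5],
    [0,0,2.5],
    [0,0,2.5],
    [0,0,2],
    [0,0,0.8],
    [0,0,0],
    [0,0,0],
  ],
  delta_rot=[
    [0,0,0.032],
    [0,0,0],
    [0,0,0],
    [0,0,0],
    [0,0,0],
    [0,0,0],
    [0,0,0],
    [0,0,0],
    [0,0,0],
    [0,0,0],
    [0,0,0],
    [0,0,0],
    [0,0,0],
    [0,0,0],
    [0,0,0],
    [0,0,0],
    [0,0,0],
  ],
)

```text
clock: 9.1
position: [0.4611, 0.3417, 0.0252]
tcp_rot: [0.0, 0.748, 0.664, 0.0]
ft_force: [-0.2, 0.1, -3.5]
finger_gap: 0.289
```

```bash
python3 - <<'E'
from h import *
print(get_obs()['ft_force'])
to(.46,.3415,.017,83.2)
s=shot('scene')
im=cv2.cvtColor(s['color'],cv2.COLOR_RGB2BGR)[200:350,300:500]
cv2.imwrite('pics/s4z.png',cv2.resize(im,None,fx=3,fy=3,interpolation=2))
E
```

```text
[-0.22921212  0.06807508 -3.46778925]
t 9.1 pos [0.4611 0.3417 0.0252] yaw 83.19 gap 2.55 | rot first z -0.0 then cm [-0.03 -0.11  0.82] len 0.8
```

View pics/s4z.png

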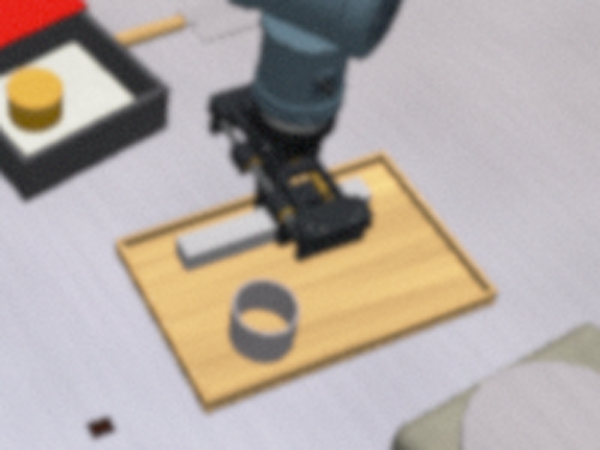

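The bar is over the tray, with its end at (185,250) well clear of the mould at (263,320). I'll lower the last 8 mm and release with a small opening.

step_arm(
  offset=[
    [0,0,0.3],
    [0,0,0.3],
    [0,0,0.2],
    [0,0,0],
    [0,0,0],
  ],
  delta_rot=[
    [0,0,0],
    [0,0,0],
    [0,0,0],
    [0,0,0],
    [0,0,0],
  ],
)

```text
clock: 9.65
position: [0.461, 0.3417, 0.018]
tcp_rot: [0.0, 0.748, 0.664, 0.0]
ft_force: [-4.0, -1.2, 5.4]
finger_gap: 0.29
```

step_arm(
  offset=[
    [0,0,0],
    [0,0,0],
    [0,0,0],
    [0,0,-2],
    [0,0,-3],
    [0,0,-4],
    [0,0,-4],
    [0,0,0],
  ],
  delta_rot=[
    [0,0,0],
    [0,0,0],
    [0,0,0],
    [0,0,0],
    [0,0,0],
    [0,0,0],
    [0,0,0],
    [0,0,0],
  ],
  hand=4,
)

```text
clock: 10.45
position: [0.4643, 0.3433, 0.1531]
tcp_rot: [0.002, 0.748, 0.664, 0.005]
ft_force: [0.3, 0.9, 0.3]
finger_gap: 0.454
```

```bash
python3 - <<'E'
from h import *
s=shot('scene','s5.png');t=shot('top','t5.png')
for p in (s,t):
  for n in ['bar','tin','mould','tray']:print(n,[(w(p,i['xyz']).round(4),round(i['p'],2)) for i in vision.pinpoint(p,n)[:1]])
r=vision.trace(t,'tin')
c=max(cv2.findContours(r[0]['region'].astype(np.uint8),0,2)[0],key=cv2.contourArea)[:,0]
P=np.array([atz(t,u,v,.048)[:2] for u,v in c],dtype=np.float32)
print(cv2.minAreaRect(P*1000))
to(.584,.0845,.14,50)
im=cv2.cvtColor(s['color'],cv2.COLOR_RGB2BGR)[180:350,270:500]
cv2.imwrite('pics/s5z.png',cv2.resize(im,None,fx=3,fy=3,interpolation=2))
E
```

```text
bar [(array([0.4599, 0.3405, 0.0038]), 0.71)]
tin [(array([0.5888, 0.0826, 0.0062]), 0.57)]
mould [(array([0.5379, 0.4253, 0.0073]), 0.83)]
tray [(array([0.4637, 0.3913, 0.0006]), 0.7)]
bar []
tin [(array([0.5825, 0.0822, 0.0055]), 0.88)]
mould []
tray [(array([ 0.4665,  0.3898, -0.0024]), 0.68)]
((495.0621643066406, -352.26641845703125), (293.58465576171875, 197.86587524414062), 9.715071678161621)
t 11.0 pos [0.4603 0.3413 0.1459] yaw 83.19 gap 3.98 | rot first z 0.579 then cm [-11.72  25.99   0.59] len 28.5
```

View pics/s5z.png

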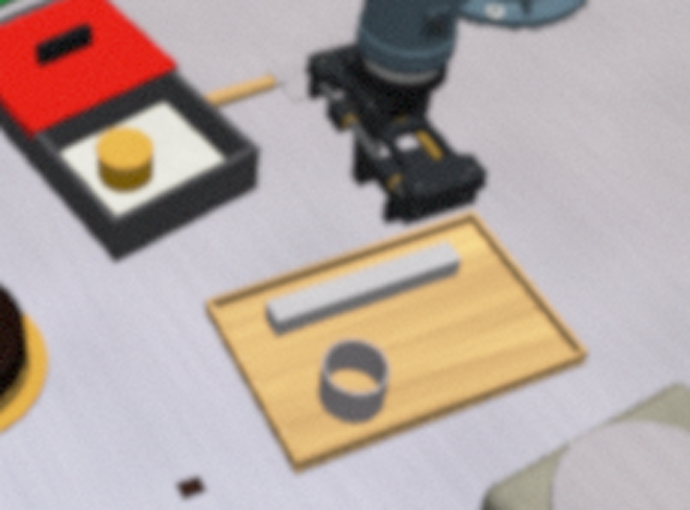

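The bar lies flat in the tray, (270,315) to (455,260) in the zoomed view. The tin trace wrongly returned the board, so I'll measure the tin by colour instead.

```bash
python3 - <<'E'
from h import *
t=shot('top')
h=cv2.cvtColor(t['color'],cv2.COLOR_RGB2HSV)
m=cv2.inRange(h,(12,110,90),(30,255,255)); m[:, :285]=0;m[:,335:]=0;m[:160]=0;m[205:]=0
c=max(cv2.findContours(m,0,2)[0],key=cv2.contourArea)[:,0]
P=np.array([atz(t,u,v,.048)[:2] for u,v in c],dtype=np.float32)
print(cv2.minEnclosingCircle(P*1000),cv2.minAreaRect(P*1000),m.sum()/255)
E
```

```text
((583.1436157226562, 85.50337219238281), 30.099966049194336) ((583.0860595703125, 85.56973266601562), (59.275909423828125, 54.208614349365234), 15.908241271972656) 268.0
```

step_arm(
  offset=[
    [0,0,0],
    [0,0,0],
    [0,0,0],
    [0,0,0],
    [0,0,0],
    [-1.465,3.24,0],
    [-1.465,3.24,0],
    [-1.465,3.24,0],
    [-1.465,3.24,0],
    [-1.465,3.24,0],
    [-1.465,3.24,0],
    [-1.465,3.24,0],
    [-1.465,3.24,0],
    [0,0,2.5],
    [0,0,2.5],
    [0,0,1.5],
    [0,0,0],
    [0,0,0],
  ],
  delta_rot=[
    [0,0,0.116],
    [0,0,0.116],
    [0,0,0.116],
    [0,0,0.116],
    [0,0,0.115],
    [0,0,0],
    [0,0,0],
    [0,0,0],
    [0,0,0],
    [0,0,0],
    [0,0,0],
    [0,0,0],
    [0,0,0],
    [0,0,0],
    [0,0,0],
    [0,0,0],
    [0,0,0],
    [0,0,0],
  ],
  hand=8,
)

```text
clock: 12.85
position: [0.584, 0.0854, 0.0819]
tcp_rot: [-0.0, 0.906, 0.423, -0.0]
ft_force: [0.6, -0.3, 0.3]
finger_gap: 0.911
```

```bash
python3 - <<'E'
from h import *
to(.5835,.0845,.025,50)
s=shot('scene')
im=cv2.cvtColor(s['color'],cv2.COLOR_RGB2BGR)[160:280,230:380]
cv2.imwrite('pics/s6z.png',cv2.resize(im,None,fx=4,fy=4,interpolation=2))
E
```

```text
t 12.85 pos [0.584  0.0854 0.0819] yaw 50.05 gap 8.02 | rot first z 0.001 then cm [-0.1   0.02  5.69] len 5.7
```

View pics/s6z.png

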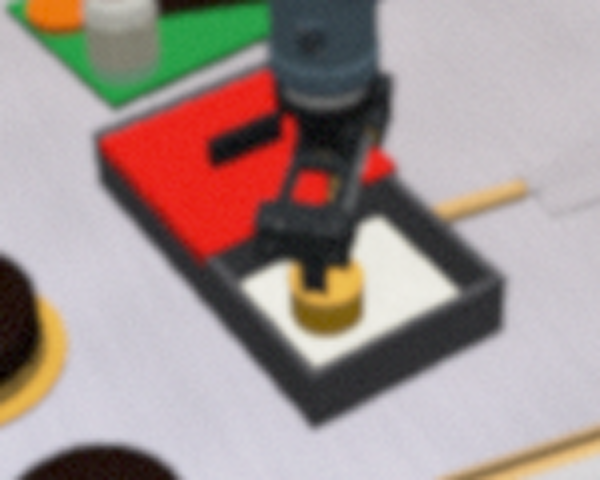

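step_arm(
  offset=[
    [0,0,1.2],
    [0,0,1.2],
    [0,0,1.2],
    [0,0,1.2],
    [0,0,0.7],
    [0,0,0],
    [0,0,0],
  ],
  delta_rot=[
    [0,0,0],
    [0,0,0],
    [0,0,0],
    [0,0,0],
    [0,0,0],
    [0,0,0],
    [0,0,0],
  ],
)

```text
clock: 13.6
position: [0.5839, 0.0851, 0.0264]
tcp_rot: [-0.0, 0.906, 0.423, -0.0]
ft_force: [0.3, -0.0, 0.0]
finger_gap: 0.907
```

step_arm(
  offset=[
    [0,0,0],
    [0,0,0],
    [0,0,0],
    [0,0,0],
    [0,0,0],
    [0,0,0],
  ],
  delta_rot=[
    [0,0,0],
    [0,0,0],
    [0,0,0],
    [0,0,0],
    [0,0,0],
    [0,0,0],
  ],
  hand=4.5,
  newtons=25,
)

```text
clock: 14.2
position: [0.5845, 0.0852, 0.0272]
tcp_rot: [0.0, 0.906, 0.423, 0.001]
ft_force: [0.3, 1.5, 3.1]
finger_gap: 0.675
```

step_arm(
  offset=[
    [0,0,-2],
    [0,0,-3],
    [0,0,-4],
    [0,0,0],
    [0,0,0],
  ],
  delta_rot=[
    [0,0,0],
    [0,0,0],
    [0,0,0],
    [0,0,0],
    [0,0,0],
  ],
)

```text
clock: 14.7
position: [0.584, 0.085, 0.117]
tcp_rot: [0.0, 0.906, 0.423, 0.0]
ft_force: [0.1, -0.4, -2.1]
finger_gap: 0.673
```

```bash
python3 - <<'E'
from h import *
to(.4045,.4235,.116,50)
E
```

```text
t 14.7 pos [0.584 0.085 0.117] yaw 50.02 gap 5.93 | rot first z 0.0 then cm [ 14.39 -35.51   0.1 ] len 38.3
```

step_arm(
  offset=[
    [1.44,-3.55,0],
    [1.44,-3.55,0],
    [1.44,-3.55,0],
    [1.44,-3.55,0],
    [1.44,-3.55,0],
    [1.44,-3.55,0],
    [1.44,-3.55,0],
    [1.44,-3.55,0],
    [1.44,-3.55,0],
    [1.44,-3.55,0],
    [0,0,2.5],
    [0,0,2.5],
    [0,0,2],
    [0,0,1.2],
    [0,0,0],
    [0,0,0],
  ],
  delta_rot=[
    [0,0,0],
    [0,0,0],
    [0,0,0],
    [0,0,0],
    [0,0,0],
    [0,0,0],
    [0,0,0],
    [0,0,0],
    [0,0,0],
    [0,0,0],
    [0,0,0],
    [0,0,0],
    [0,0,0],
    [0,0,0],
    [0,0,0],
    [0,0,0],
  ],
)

```text
clock: 16.3
position: [0.4042, 0.4233, 0.0342]
tcp_rot: [0.0, 0.906, 0.423, -0.001]
ft_force: [-1.0, 0.4, -0.3]
finger_gap: 0.676
```

```bash
python3 - <<'E'
from h import *
to(.4045,.4235,.024,50)
s=shot('scene')
im=cv2.cvtColor(s['color'],cv2.COLOR_RGB2BGR)[200:350,300:500]
cv2.imwrite('pics/s7z.png',cv2.resize(im,None,fx=3,fy=3,interpolation=2))
E
```

```text
t 16.3 pos [0.4042 0.4233 0.0342] yaw 50.01 gap 5.96 | rot first z 0.0 then cm [0.03 0.01 1.02] len 1.0
```

View pics/s7z.png

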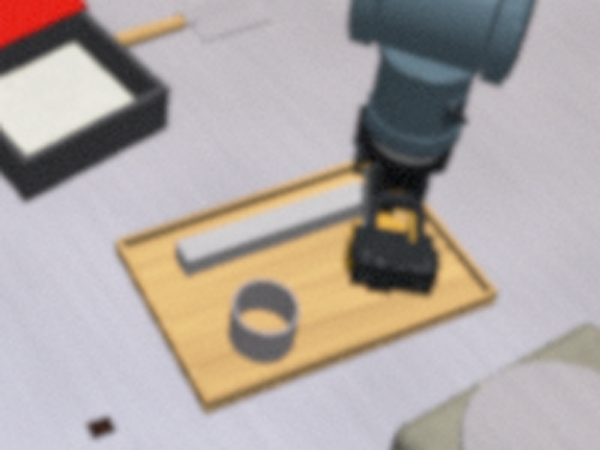

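The well is empty and the tin is over the free part of the tray. Lowering it now.

step_arm(
  offset=[
    [0,0,0.4],
    [0,0,0.3],
    [0,0,0.3],
    [0,0,0],
    [0,0,0],
  ],
  delta_rot=[
    [0,0,0],
    [0,0,0],
    [0,0,0],
    [0,0,0],
    [0,0,0],
  ],
)

```text
clock: 16.85
position: [0.4044, 0.4236, 0.0246]
tcp_rot: [-0.0, 0.906, 0.423, -0.0]
ft_force: [0.4, 0.6, -1.1]
finger_gap: 0.674
```

step_arm(
  offset=[
    [0,0,0.15],
    [0,0,0],
    [0,0,0],
  ],
  delta_rot=[
    [0,0,0],
    [0,0,0],
    [0,0,0],
  ],
)

```text
clock: 17.15
position: [0.4046, 0.4237, 0.0242]
tcp_rot: [0.0, 0.906, 0.423, 0.0]
ft_force: [-2.9, -2.9, 7.6]
finger_gap: 0.677
```

Contact made. Releasing and rising.

step_arm(
  offset=[
    [0,0,0],
    [0,0,0],
    [0,0,0],
    [0,0,-2],
    [0,0,-3],
    [0,0,-4],
    [0,0,-4],
    [0,0,-3],
    [0,0,0],
  ],
  delta_rot=[
    [0,0,0],
    [0,0,0],
    [0,0,0],
    [0,0,0],
    [0,0,0],
    [0,0,0],
    [0,0,0],
    [0,0,0],
    [0,0,0],
  ],
  hand=7.2,
)

```text
clock: 18.05
position: [0.4069, 0.4255, 0.1886]
tcp_rot: [-0.001, 0.906, 0.423, 0.005]
ft_force: [0.1, 0.3, 0.6]
finger_gap: 0.821
```

```bash
python3 - <<'E'
from h import *
s=shot('scene');t=shot('top')
for p in (s,t):
  for n in ['bar','tin','slab']:print(n,[(w(p,i['xyz']).round(4),round(i['p'],2)) for i in vision.pinpoint(p,n)[:1]])
h=cv2.cvtColor(t['color'],cv2.COLOR_RGB2HSV)
g=cv2.inRange(t['color'],(0,0,0),(110,75,75)); m=np.zeros_like(g); m[190:250,425:463]=g[190:250,425:463]
c=max(cv2.findContours(m,0,2)[0],key=cv2.contourArea)[:,0]
P=np.array([atz(t,u,v,.04)[:2] for u,v in c],dtype=np.float32)
print(cv2.minAreaRect(P*1000))
to(.481,-.341,.16,74)
im=cv2.cvtColor(s['color'],cv2.COLOR_RGB2BGR)[200:350,300:500]
cv2.imwrite('pics/s8z.png',cv2.resize(im,None,fx=3,fy=3,interpolation=2))
E
```

```text
bar [(array([0.4631, 0.3389, 0.005 ]), 0.61)]
tin [(array([0.4054, 0.4212, 0.001 ]), 0.76)]
slab [(array([ 0.4815, -0.3417,  0.0112]), 0.97)]
bar [(array([0.4609, 0.3445, 0.0007]), 0.75)]
tin [(array([0.4005, 0.4188, 0.0027]), 0.49)]
slab [(array([ 0.4861, -0.3437,  0.0126]), 0.57)]
((478.0657043457031, -341.01947021484375), (53.256465911865234, 134.72418212890625), 74.98373413085938)
t 18.45 pos [0.4038 0.4231 0.1816] yaw 50.02 gap 7.18 | rot first z -0.419 then cm [-71.32  28.49   2.16] len 76.8
```

View pics/s8z.png

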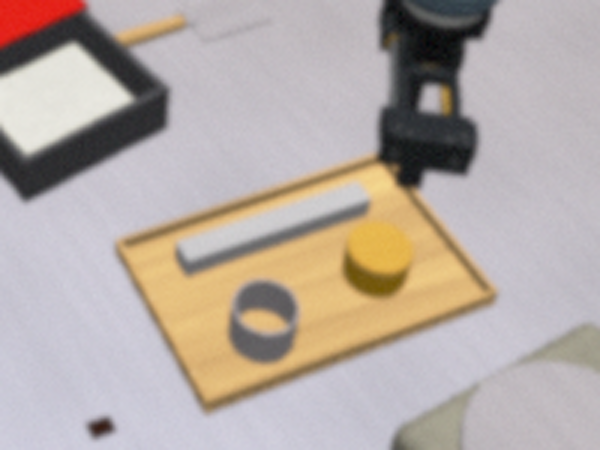

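The bar is flat, the tin is upright at (378,258), and the mould hasn't moved. Next is the slab.

step_arm(
  offset=[
    [0,0,0],
    [0,0,0],
    [0,0,0],
    [0,0,0],
    [-4.475,1.745,0],
    [-4.475,1.745,0],
    [-4.475,1.745,0],
    [-4.475,1.745,0],
    [-4.475,1.745,0],
    [-4.475,1.745,0],
    [-4.475,1.745,0],
    [-4.475,1.745,0],
    [-4.475,1.745,0],
    [-4.475,1.745,0],
    [-4.475,1.745,0],
    [-4.475,1.745,0],
    [-4.475,1.745,0],
    [-4.475,1.745,0],
    [-4.475,1.745,0],
    [-4.475,1.745,0],
  ],
  delta_rot=[
    [0,0,-0.107],
    [0,0,-0.107],
    [0,0,-0.107],
    [0,0,-0.107],
    [0,0,0],
    [0,0,0],
    [0,0,0],
    [0,0,0],
    [0,0,0],
    [0,0,0],
    [0,0,0],
    [0,0,0],
    [0,0,0],
    [0,0,0],
    [0,0,0],
    [0,0,0],
    [0,0,0],
    [0,0,0],
    [0,0,0],
    [0,0,0],
  ],
  hand=8,
)

```text
clock: 20.45
position: [0.4823, -0.3428, 0.1823]
tcp_rot: [-0.001, 0.796, 0.605, 0.0]
ft_force: [0.6, 0.5, 0.6]
finger_gap: 0.907
```

step_arm(
  offset=[
    [0,0,3],
    [0,0,3],
    [0,0,2.5],
    [0,0,0],
    [0,0,0],
    [0,0,0],
  ],
  delta_rot=[
    [0,0,0],
    [0,0,0],
    [0,0,0],
    [0,0,0],
    [0,0,0],
    [0,0,0],
  ],
)

```text
clock: 21.05
position: [0.4835, -0.3416, 0.0996]
tcp_rot: [0.001, 0.796, 0.606, 0.0]
ft_force: [-0.3, 0.0, -1.0]
finger_gap: 0.907
```

```bash
python3 - <<'E'
from h import *
to(.4815,-.3415,.024,74.5)
s=shot('scene')
im=cv2.cvtColor(s['color'],cv2.COLOR_RGB2BGR)[80:200,210:360]
cv2.imwrite('pics/s9z.png',cv2.resize(im,None,fx=4,fy=4,interpolation=2))
t=shot('top')
im=cv2.cvtColor(t['color'],cv2.COLOR_RGB2BGR)[150:280,390:510]
cv2.imwrite('pics/t9z.png',cv2.resize(im,None,fx=4,fy=4,interpolation=2))
E
```

```text
t 21.05 pos [ 0.4835 -0.3416  0.0996] yaw 74.55 gap 7.99 | rot first z 0.001 then cm [-0.04 -0.19  7.56] len 7.6
```

View pics/s9z.png

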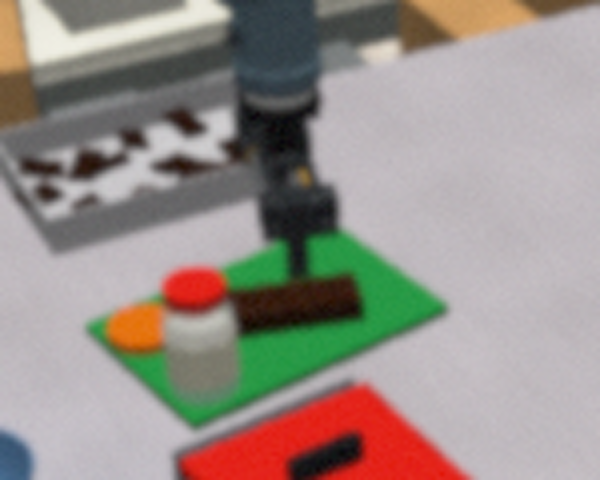

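View pics/t9z.png

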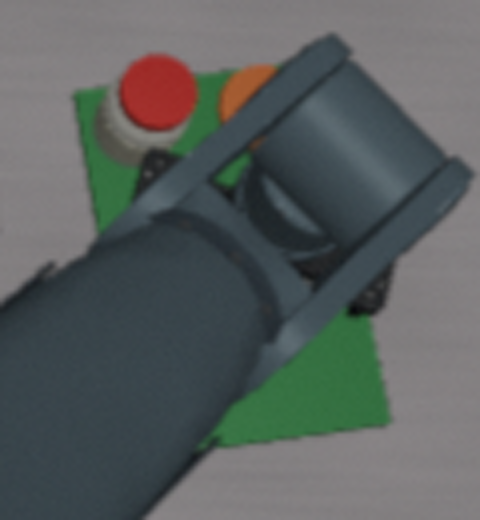

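Both fingers straddle the slab. The body's +y corner comes fairly near the jar at (155,100) in the top zoom. I'll grip 8 mm off-centre, away from the jar, for margin.

step_arm(
  offset=[
    [0,-1,0],
    [0,0,2],
    [0,0,2],
    [0,0,0],
    [0,0,1.5],
    [0,0,1.3],
    [0,0,0.6],
    [0,0,0],
    [0,0,0],
  ],
  delta_rot=[
    [0,0,0],
    [0,0,0],
    [0,0,0],
    [0,0,0],
    [0,0,0],
    [0,0,0],
    [0,0,0],
    [0,0,0],
    [0,0,0],
  ],
)

```text
clock: 22.05
position: [0.4731, -0.3384, 0.0241]
tcp_rot: [-0.0, 0.796, 0.606, -0.0]
ft_force: [0.6, -0.3, 0.7]
finger_gap: 0.904
```

step_arm(
  offset=[
    [0,0,0],
    [0,0,0],
    [0,0,0],
    [0,0,0],
    [0,0,0],
    [0,0,0],
    [0,0,0],
  ],
  delta_rot=[
    [0,0,0],
    [0,0,0],
    [0,0,0],
    [0,0,0],
    [0,0,0],
    [0,0,0],
    [0,0,0],
  ],
  hand=3.5,
  newtons=35,
)

```text
clock: 22.75
position: [0.4732, -0.3387, 0.0245]
tcp_rot: [0.0, 0.796, 0.606, -0.0]
ft_force: [-1.7, -1.7, 3.5]
finger_gap: 0.565
```

step_arm(
  offset=[
    [0,0,-1],
    [0,0,-2.5],
    [0,0,-3.5],
    [0,0,-3.5],
    [0,0,-2.5],
    [0,0,0],
    [0,0,0],
  ],
  delta_rot=[
    [0,0,0],
    [0,0,0],
    [0,0,0],
    [0,0,0],
    [0,0,0],
    [0,0,0],
    [0,0,0],
  ],
)

```text
clock: 23.45
position: [0.4728, -0.3378, 0.1536]
tcp_rot: [-0.0, 0.796, 0.606, 0.0]
ft_force: [-1.1, 0.9, -3.5]
finger_gap: 0.566
```

```bash
python3 - <<'E'
from h import *
to(.562,.095,.15,95.4)
s=shot('scene')
im=cv2.cvtColor(s['color'],cv2.COLOR_RGB2BGR)[80:200,210:360]
cv2.imwrite('pics/s10z.png',cv2.resize(im,None,fx=4,fy=4,interpolation=2))
for n in ['slab','box_floor','keeper','jar','lid']:print(n,[(w(s,i['xyz']).round(4),round(i['p'],2)) for i in vision.pinpoint(s,n)[:1]])
E
```

```text
t 23.45 pos [ 0.4728 -0.3378  0.1536] yaw 74.55 gap 4.99 | rot first z -0.364 then cm [42.25 12.95  0.36] len 44.2
slab [(array([ 0.4852, -0.3381,  0.1413]), 0.5)]
box_floor [(array([0.568 , 0.0935, 0.0019]), 0.66)]
keeper [(array([0.5773, 0.006 , 0.0019]), 0.82)]
jar [(array([ 0.6034, -0.2839,  0.013 ]), 0.65)]
lid [(array([ 0.622 , -0.3895,  0.0128]), 0.49)]
```

View pics/s10z.png

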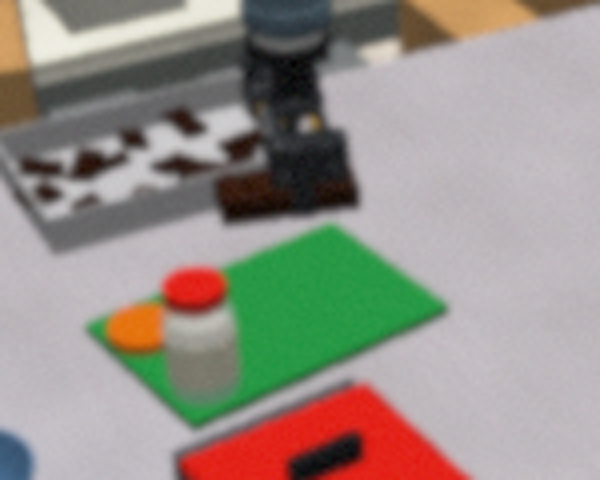

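Slab held level, jar and lid undisturbed. Raising it further, then turning and carrying it to the well.

step_arm(
  offset=[
    [0,0,-2],
    [0,0,-2],
    [0,0,0],
    [0,0,0],
    [0,0,0],
    [3.84,1.177,0],
    [3.84,1.177,0],
    [3.84,1.177,0],
    [3.84,1.177,0],
    [3.84,1.177,0],
    [3.84,1.177,0],
    [3.84,1.177,0],
    [3.84,1.177,0],
    [3.84,1.177,0],
    [3.84,1.177,0],
    [3.84,1.177,0],
    [0,0,3],
    [0,0,3],
    [0,0,0],
    [0,0,0],
  ],
  delta_rot=[
    [0,0,0],
    [0,0,0],
    [0,0,-0.1215],
    [0,0,-0.1215],
    [0,0,-0.121],
    [0,0,0],
    [0,0,0],
    [0,0,0],
    [0,0,0],
    [0,0,0],
    [0,0,0],
    [0,0,0],
    [0,0,0],
    [0,0,0],
    [0,0,0],
    [0,0,0],
    [0,0,0],
    [0,0,0],
    [0,0,0],
    [0,0,0],
  ],
)

```text
clock: 25.75
position: [0.5617, 0.0944, 0.1336]
tcp_rot: [-0.001, 0.673, 0.74, -0.001]
ft_force: [0.5, 0.2, -2.1]
finger_gap: 0.567
```

```bash
python3 - <<'E'
from h import *
to(.562,.095,.020,95.4)
s=shot('scene')
im=cv2.cvtColor(s['color'],cv2.COLOR_RGB2BGR)[160:280,230:380]
cv2.imwrite('pics/s11z.png',cv2.resize(im,None,fx=4,fy=4,interpolation=2))
for n in ['slab','box_floor','keeper']:print(n,[(w(s,i['xyz']).round(4),round(i['p'],2)) for i in vision.pinpoint(s,n)[:1]])
E
```

```text
t 25.75 pos [0.5617 0.0944 0.1336] yaw 95.39 gap 5.0 | rot first z -0.0 then cm [ 0.06  0.04 11.36] len 11.4
slab [(array([5.705e-01, 9.370e-02, 5.000e-04]), 0.48)]
box_floor [(array([0.4632, 0.3391, 0.0042]), 0.71)]
keeper [(array([5.788e-01, 3.300e-03, 3.000e-04]), 0.74)]
```

View pics/s11z.png

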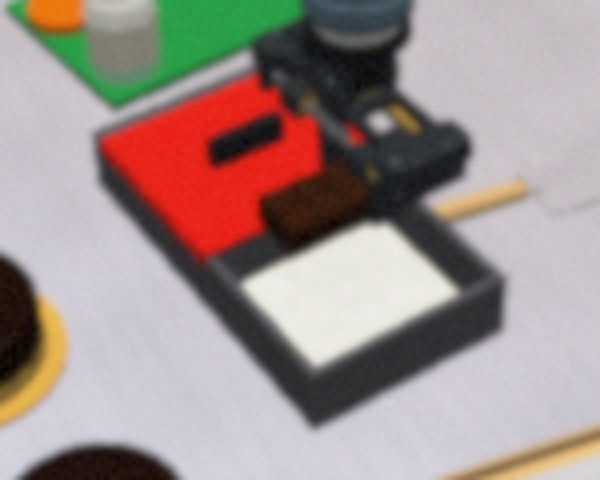

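The slab is aligned over the well at (315,205), level and parallel to the box. Lowering it slowly.

step_arm(
  offset=[
    [0.06,0,2],
    [0,0,2],
    [0,0,2],
    [0,0,1.5],
    [0,0,1],
    [0,0,0],
    [0,0,0],
  ],
  delta_rot=[
    [0,0,0],
    [0,0,0],
    [0,0,0],
    [0,0,0],
    [0,0,0],
    [0,0,0],
    [0,0,0],
  ],
)

```text
clock: 26.65
position: [0.5627, 0.095, 0.0497]
tcp_rot: [0.0, 0.673, 0.74, 0.0]
ft_force: [-0.1, 0.3, -1.8]
finger_gap: 0.568
```

```bash
python3 - <<'E'
from h import *
to(.562,.095,.020,95.4)
s=shot('scene')
im=cv2.cvtColor(s['color'],cv2.COLOR_RGB2BGR)[160:280,230:380]
cv2.imwrite('pics/s12z.png',cv2.resize(im,None,fx=4,fy=4,interpolation=2))
E
```

```text
t 26.65 pos [0.5627 0.095  0.0497] yaw 95.39 gap 5.01 | rot first z -0.0 then cm [ 0.01 -0.07  2.97] len 3.0
```

View pics/s12z.png

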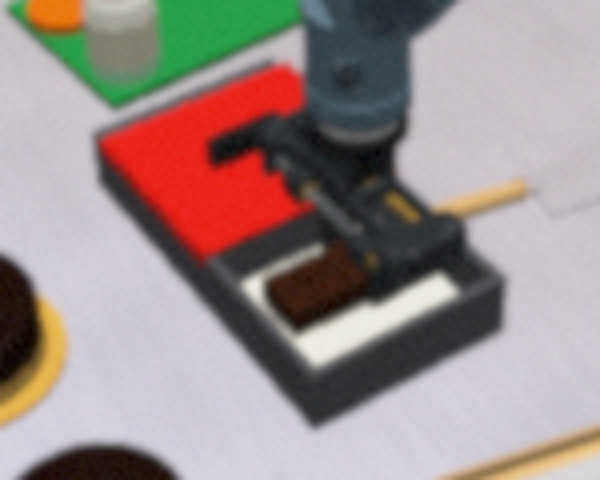

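The slab is inside the walls with no contact. Going down the last 29 mm.

step_arm(
  offset=[
    [0,0,1],
    [0,0,0.8],
    [0,0,0.5],
    [0,0,0.3],
    [0,0,0.2],
    [0,0,0],
    [0,0,0],
  ],
  delta_rot=[
    [0,0,0],
    [0,0,0],
    [0,0,0],
    [0,0,0],
    [0,0,0],
    [0,0,0],
    [0,0,0],
  ],
)

```text
clock: 27.4
position: [0.5623, 0.095, 0.0213]
tcp_rot: [0.0, 0.673, 0.74, 0.0]
ft_force: [-0.1, 0.1, -2.4]
finger_gap: 0.568
```

step_arm(
  offset=[
    [0,0,0.12],
    [0,0,0],
    [0,0,0],
  ],
  delta_rot=[
    [0,0,0],
    [0,0,0],
    [0,0,0],
  ],
)

```text
clock: 27.7
position: [0.5625, 0.095, 0.0205]
tcp_rot: [0.0, 0.673, 0.74, 0.0]
ft_force: [-1.3, 0.6, 3.6]
finger_gap: 0.566
```

Contact. Releasing and lifting.

step_arm(
  offset=[
    [0,0,0],
    [0,0,0],
    [0,0,0],
    [0,0,0],
    [0,0,-1.5],
    [0,0,-3],
    [0,0,-4],
    [0,0,-4],
    [0,0,0],
    [0,0,0],
  ],
  delta_rot=[
    [0,0,0],
    [0,0,0],
    [0,0,0],
    [0,0,0],
    [0,0,0],
    [0,0,0],
    [0,0,0],
    [0,0,0],
    [0,0,0],
    [0,0,0],
  ],
  hand=6.2,
)

```text
clock: 28.7
position: [0.5631, 0.095, 0.147]
tcp_rot: [0.001, 0.673, 0.74, 0.001]
ft_force: [0.3, 0.2, 0.2]
finger_gap: 0.702
```

```bash
python3 - <<'E'
from h import *
s=shot('scene');t=shot('top')
for p in (s,t):
  for n in ['slab','cover_grip']:print(n,[(w(p,i['xyz']).round(4),round(i['p'],2)) for i in vision.pinpoint(p,n)[:1]])
to(.584,-.0595,.145,95.4)
im=cv2.cvtColor(s['color'],cv2.COLOR_RGB2BGR)[160:280,230:380]
cv2.imwrite('pics/s13z.png',cv2.resize(im,None,fx=4,fy=4,interpolation=2))
E
```

```text
slab [(array([0.5762, 0.0997, 0.0081]), 0.89)]
cover_grip [(array([ 0.5852, -0.06  ,  0.0849]), 0.61)]
slab []
cover_grip [(array([ 0.5824, -0.0607,  0.0823]), 0.55)]
t 29.0 pos [0.5612 0.095  0.1435] yaw 95.39 gap 6.25 | rot first z -0.0 then cm [-15.6    0.81  -0.15] len 15.6
```

View pics/s13z.png

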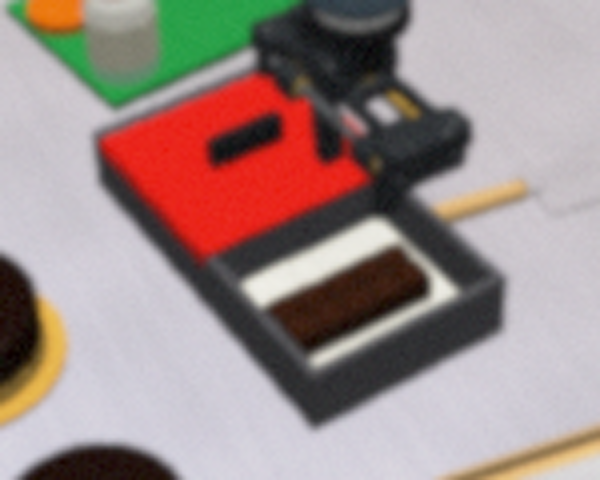

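The slab lies flat on the well floor, (270,320) to (430,270). Now the cover handle.

step_arm(
  offset=[
    [-3.12,0.16,0],
    [-3.12,0.16,0],
    [-3.12,0.16,0],
    [-3.12,0.16,0],
    [-3.12,0.16,0],
    [0,0,0],
    [0,0,2],
    [0,0,2],
    [0,0,1.5],
    [0,0,0.6],
    [0,0,0],
    [0,0,0],
  ],
  delta_rot=[
    [0,0,0],
    [0,0,0],
    [0,0,0],
    [0,0,0],
    [0,0,0],
    [0,0,0],
    [0,0,0],
    [0,0,0],
    [0,0,0],
    [0,0,0],
    [0,0,0],
    [0,0,0],
  ],
)

```text
clock: 30.2
position: [0.5852, -0.0594, 0.0844]
tcp_rot: [0.0, 0.673, 0.74, 0.0]
ft_force: [-0.9, 0.1, -1.0]
finger_gap: 0.708
```

step_arm(
  offset=[
    [0,0,0],
    [0,0,0],
    [0,0,0],
    [0,0,0],
    [0,0,0],
    [0,0,0],
    [0,0,0],
    [0,0,0],
  ],
  delta_rot=[
    [0,0,0],
    [0,0,0],
    [0,0,0],
    [0,0,0],
    [0,0,0],
    [0,0,0],
    [0,0,0],
    [0,0,0],
  ],
  hand=0.5,
  newtons=20,
)

```text
clock: 31.0
position: [0.5848, -0.0593, 0.084]
tcp_rot: [-0.0, 0.673, 0.74, 0.0]
ft_force: [-0.3, 1.2, 1.6]
finger_gap: 0.157
```

```bash
python3 - <<'E'
from h import *
to(.570,.0925,.081,95.4)
s=shot('scene')
im=cv2.cvtColor(s['color'],cv2.COLOR_RGB2BGR)[160:280,230:380]
cv2.imwrite('pics/s14z.png',cv2.resize(im,None,fx=4,fy=4,interpolation=2))
E
```

```text
t 31.0 pos [ 0.5848 -0.0593  0.084 ] yaw 95.41 gap 1.38 | rot first z 0.0 then cm [15.26 -0.04  0.3 ] len 15.3
```

View pics/s14z.png

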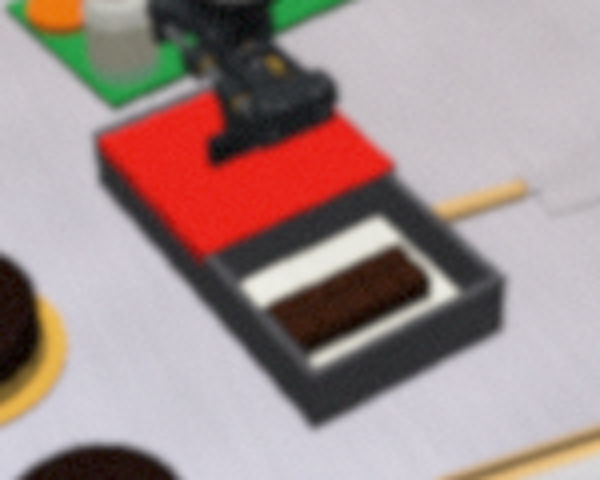

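The handle is gripped (13.8 mm opening). Sliding the cover.

step_arm(
  offset=[
    [2,0,0],
    [2.5,0,0],
    [2.5,0,0],
    [2.5,0,0],
    [2,0,0],
    [1.5,0,0],
    [1,0,0],
    [0,0,0],
    [0,0,0],
  ],
  delta_rot=[
    [0,0,0],
    [0,0,0],
    [0,0,0],
    [0,0,0],
    [0,0,0],
    [0,0,0],
    [0,0,0],
    [0,0,0],
    [0,0,0],
  ],
)

```text
clock: 31.95
position: [0.5705, 0.0807, 0.0839]
tcp_rot: [-0.001, 0.673, 0.74, -0.001]
ft_force: [-5.4, 1.8, 6.2]
finger_gap: 0.162
```

step_arm(
  offset=[
    [0.4,0,0],
    [0.3,0,0],
    [0.2,0,0],
    [0,0,0],
    [0,0,0],
  ],
  delta_rot=[
    [0,0,0],
    [0,0,0],
    [0,0,0],
    [0,0,0],
    [0,0,0],
  ],
)

```text
clock: 32.45
position: [0.5698, 0.0887, 0.084]
tcp_rot: [-0.001, 0.673, 0.74, -0.001]
ft_force: [-5.1, -1.1, 5.7]
finger_gap: 0.156
```

step_arm(
  offset=[
    [0.3,0,0],
    [0,0,0],
    [0,0,0],
  ],
  delta_rot=[
    [0,0,0],
    [0,0,0],
    [0,0,0],
  ],
)

```text
clock: 32.75
position: [0.5695, 0.0914, 0.084]
tcp_rot: [-0.001, 0.673, 0.74, -0.001]
ft_force: [-5.9, -1.6, 6.1]
finger_gap: 0.158
```

Still sliding with about 2 N of drag. I'll go in small steps to the stop.

step_arm(
  offset=[
    [0.2,0,0],
    [0,0,0],
    [0,0,0],
  ],
  delta_rot=[
    [0,0,0],
    [0,0,0],
    [0,0,0],
  ],
)

```text
clock: 33.05
position: [0.5695, 0.0915, 0.0839]
tcp_rot: [0.0, 0.673, 0.74, -0.002]
ft_force: [-5.4, -10.4, 6.1]
finger_gap: 0.158
```

step_arm(
  offset=[
    [0.2,0,0],
    [0,0,0],
    [0,0,0],
  ],
  delta_rot=[
    [0,0,0],
    [0,0,0],
    [0,0,0],
  ],
)

```text
clock: 33.35
position: [0.5695, 0.0916, 0.0839]
tcp_rot: [0.001, 0.673, 0.74, -0.003]
ft_force: [-6.2, -17.1, 4.4]
finger_gap: 0.159
```

The force jumped to -17 N with no further motion, so this is the stop. I'll relax, open and rise.

step_arm(
  offset=[
    [-0.35,0,0],
    [0,0,0],
  ],
  delta_rot=[
    [0,0,0],
    [0,0,0],
  ],
)

```text
clock: 33.55
position: [0.5695, 0.0913, 0.0839]
tcp_rot: [-0.001, 0.673, 0.739, -0.001]
ft_force: [-6.5, -2.7, 6.3]
finger_gap: 0.154
```

step_arm(
  offset=[
    [0,0,0],
    [0,0,0],
    [0,0,0],
    [0,0,0],
    [0,0,-2],
    [0,0,-3],
    [0,0,-3],
    [0,-3,-2],
    [0,-4,-2],
    [0,-4,0],
    [0,0,0],
    [0,0,0],
  ],
  delta_rot=[
    [0,0,0],
    [0,0,0],
    [0,0,0],
    [0,0,0],
    [0,0,0],
    [0,0,0],
    [0,0,0],
    [0,0,0],
    [0,0,0],
    [0,0,0],
    [0,0,0],
    [0,0,0],
  ],
  hand=5.5,
)

```text
clock: 34.75
position: [0.4608, 0.082, 0.2043]
tcp_rot: [0.001, 0.673, 0.74, 0.0]
ft_force: [-0.0, 0.6, -0.3]
finger_gap: 0.623
```

```bash
python3 - <<'E'
from h import *
s=shot('scene','s15.png');t=shot('top','t15.png')
for p in (s,t):
  for n in ['cover_grip','keeper','bar','tin','jar','mould','spatula','lid']:print(n,[(w(p,i['xyz']).round(4),round(i['p'],2)) for i in vision.pinpoint(p,n)[:1]])
print(get_obs()['clock'],get_obs()['ft_force'])
im=cv2.cvtColor(s['color'],cv2.COLOR_RGB2BGR)[130:340,225:475]
cv2.imwrite('pics/s15z.png',cv2.resize(im,None,fx=2.8,fy=2.8,interpolation=2))
E
```

```text
cover_grip [(array([0.5718, 0.0882, 0.0827]), 0.67)]
keeper [(array([0.5782, 0.0077, 0.0011]), 0.72)]
bar [(array([0.461 , 0.3403, 0.0022]), 0.93)]
tin [(array([0.4041, 0.4227, 0.0052]), 0.67)]
jar []
mould [(array([0.5383, 0.4275, 0.0095]), 0.56)]
spatula [(array([0.3722, 0.0436, 0.0004]), 0.86)]
lid [(array([ 0.6254, -0.3911,  0.0083]), 0.66)]
cover_grip []
keeper [(array([0.5773, 0.0051, 0.0037]), 0.93)]
bar [(array([0.4625, 0.3459, 0.0021]), 0.64)]
tin [(array([0.4017, 0.4197, 0.0051]), 0.76)]
jar [(array([ 0.6013, -0.2826,  0.009 ]), 0.79)]
mould [(array([0.5365, 0.4266, 0.0072]), 0.64)]
spatula [(array([ 0.3694,  0.038 , -0.0029]), 0.67)]
lid [(array([ 0.6242, -0.3872,  0.0125]), 0.86)]
35.65 [ 0.66598715 -0.66137919  1.41551883]
```

View pics/s15z.png

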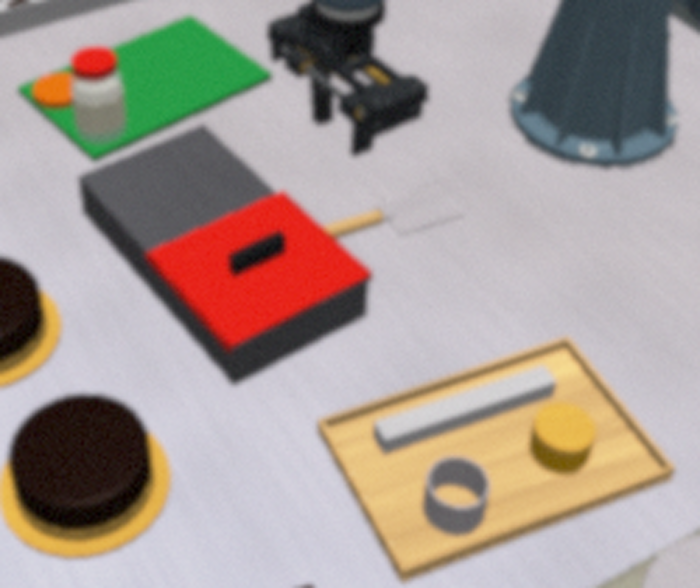

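The cover sits flush with the box's end at (370,275) in the zoomed view, and everything else is in place. Handing in.

```bash
python3 - <<'E'
from h import *
print(ticket.finish_job(), get_obs()['clock'])
E
```

```text
the job is handed in; nothing more can be done
the job is handed in; nothing more can be done
```

The job is done and handed in at about 36 s of the 72 s limit. The bar and tin are in the tray, the slab is in the box and the cover is shut.

- **Tray:** The last pictures show the bar lying flat and the tin standing upright. Both are within the required ranges and clear of the mould.
- **Slab:** I lowered it until it touched the well floor, and the picture before the cover was closed showed it flat. Only the scene camera placed it: (0.576, 0.100, 0.008), about 8 mm from the well's centre. The top camera missed it because the arm was in the way.
- **Cover:** I slid it by its handle until it stopped moving and the force rose from about 2 N to 17 N. From the gripper's position at the stop, the handle stood at about 85 mm along the box's y, which is the shut value. The camera network put it at about 81.5 mm, which its 4 mm error would explain.
- **Bystanders:** The jar, mould, spatula and lid all read within about 5 mm of where they started, though the scene camera missed the jar in its last picture.
- **Other checks that failed:** One trace for the tin returned the board instead, so I measured the tin by colour.

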